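# Lever the heavy machine base up onto its spring catch

### The arm

A 7-joint arm with a two-finger parallel gripper is mounted at the origin on a cart in front of the work surface, level with it; the furniture and walls round the work are solid. World frame = base frame: x ahead of the robot, y to its left, z up, the work surface at z = 0. Lengths are in m, angles in rad, forces in N, time in s.
With the tool pointing down it reaches from about 0.35 to 0.9 m from the base axis. Payload 8.1 kg.
Tool frame: the origin (TCP) lies at the very end of the fingers, on their centre line; the grasp point (between the pads) lies 19 mm behind it (grasp_offset is the distance from the TCP to the grasp point, in m); z points along the fingers, y is the line along which they close (so a half turn about z gives the same grasp; the last joint's range is limited). The gripper opens to 92 mm and grips with 3 to 60 N. Pads are 19 mm wide; open, the fingers measure 130 mm over their backs; the gripper's body (75 mm by 190 mm) begins 47 mm behind the grasp point.
Start: joints at [-1.436, 0.434, 0.025, 1.573, -0.012, 1.134, -0.075], TCP at [0.147, 0.607, 0.227] pointing down, gripper open.
Joint ranges: [-2.62, 2.62], [-0.44, 2.09], [-1.27, 1.32], [0.08, 2.57], [-1.32, 4.46], [0.12, 2], [-2.74, 2.74]. Speed limits (rad/s): [2.22, 2.22, 3.01, 3.01, 3.14, 3.14, 3.14].

### API

Orientations are given as a rotation vector (axis times angle).
In Python, from cell import observe, get_image, camera_params, sign_off, silhouettes, grasp_offset gives the robot as it stands. The module is installed in compiled form; this text tells all that it offers.
- The arm moves only by the tool jog_arm, never from a script. Its argument "motion" is a list that holds one entry, the list of rows, each a list of 7 numbers: the shift along the tool's x, y, z in m, then the turn, a rotation vector about the tool's x, y, z in rad, then the closure, from -1 (fully open) to 1 (shut), so that 0 is half open. In form: [[[dx, dy, dz, wx, wy, wz, hand], ...]]. A call has 1 to 10 rows; each row is the pose to reach, as a shift and turn from the pose commanded when the call began, along the tool's axes at that moment; what a row does not reach only later rows make up. A row lasts 1/12 s, in which the tool goes at most 41.7 mm and 7.16 degrees, less where a joint would pass 70% of its speed; a pose out of reach is approached as far as the arm can. A call with a gripper value outside its range is refused whole. The fingers move at their own pace and stop on an object; "force" is the grip in N (left out, the last holds). Time passes only in rows, so rows that repeat a pose let the fingers close. It gives the time, the measured TCP pose, the force, the opening and the grip force at its end, in the units of the state.
- observe(): the state, without advancing time (a new reading comes with each control period).
- get_image(name): name is "scene" or "side" or "wrist"; returns the picture (400x640x3 uint8, red, green, blue); there is no depth.
- camera_params(name): a dict with "vertical_fov" (degrees; the focal length in pixels is half the picture's height over the tangent of half this angle, whatever the lens; pixels are square), "cx", "cy" (the principal point, pixels), "T" (4x4, takes a point from camera to world coordinates). Camera axes: x right, y down, z forward; pixel columns grow to the right and rows downward; lengths in m; the calibration is good to about 2 mm. A picture is of the moment at which its call begins: read the wrist's pose just before it. camera_params takes no time and is no camera call; for the wrist camera it gives the pose at the moment of the call.
- sign_off(): hands the job in; it is judged then, once.
Trained networks look in the newest picture that a camera, given by its name, has taken for a name from the list of things; names that differ only in an ending like _2 or _b are one class to them, and where a whole thing is asked for, a point or a joint stands for the part that bears it (a point fixed in the world has none). Each returns a list of dicts, best first, with "p" (0 to 1); they miss things now and then, are a little off and sometimes report something else, mostly with a low value. They report only what shows in the picture. A call takes as long as a camera call. They do not tell look-alikes from the thing itself.
- silhouettes(query, camera): "mask" (400x640 bool, what is visible of it) and "pixel" ([column, row] in pixels, amid what is visible of it).
The state is a dict: "clock": time; "joints": joint angles; "dq": joint speeds; "joint_efforts": joint torques, N m; "position": TCP position; "ee_rot": TCP orientation; "force": force on the tool from outside, world axes, zero at the start; "ft_torque": the same for the moment, N m; "width": opening from 0.0 (shut) to 1.0 (fully open); "gripper_force": force on a finger pad.
Only numpy, scipy, OpenCV 4.12 (cv2) and the standard library are available. Lean on these libraries where they do the work, as an engineer would, in place of code of your own. Each camera call takes 0.05 s, during which the arm holds its last target. There are 200 camera calls.

### The job

Lay the steel bar over the fulcrum block with one end under the front overhang of the heavy hinged machine base, and lever the base up until the spring catch snaps in under its edge; feel for it and stop there, without forcing the base up hard against the stop of the catch. Let go, leaving the base resting on the catch. Lift the base with the bar only, keep the hand off the base, and leave the other parts where they lie.

Things in the scene. Friction and masses are not known exactly. Their poses are not given: they have to be found in the camera images.
- bed: Fixed dark steel plate under the machine base, 200 x 200 x 12 mm plus a small tab under the catch. Origin: centre of its underside, on the bench. +y points from the front (overhang and fulcrum side) to the base's hinge at the back, z up. The hinge line is along x at y = +85, z = 28 mm. The base's upright front wall, where the bar would butt, is at y = -65 mm.
- machine_base: Heavy grey cast base, about 4 kg (varies), hinged at its back, a pump cover on top (160 mm high in all). Its overhang spans x = -90 to +90, y = -105 to -65 mm of the bed, with a flat underside 78 mm over the bench when down; lifting it takes 15 to 35 N under the overhang, over 43 N strains it. Origin: middle of the hinge line; axes as the bed's when down; turns about x.
- lip (a point): Middle of the lower front edge of the base's overhang. The fixed C-shaped post of the spring catch (34 mm wide, 112 to 122 mm high) stands in front of the +x end of this edge: in the bed's frame x = 51 to 85, y = -131 to -85 mm, with a knob and pin out to y = -160 mm. Pass the bar within 35 mm of x = 0.
- base_tilt (a joint): Tilt of the base about its hinge, rad: 0 = lying down on the bed, grows as its front comes up; 0.01 rad raises the front edge by 1.9 mm.
- catch_tongue (a joint): Travel (m) of the catch's flat tongue, 26 x 6 mm, pushed towards the base by a 5 N spring: about 0 while the base is down, up to 0.005 as it tilts, 0.017 once sprung in under the overhang. It snaps in at 4 to 14 mm rise of the base's front edge (set anew each time, not known); 2.5 mm later the post's fixed jaw stops the edge and the force climbs.
- fulcrum: Loose dark steel fulcrum block, 0.9 kg, foot 62 x 44 mm, with a round ridge along its x axis (58 mm long, 20 mm thick) whose crest is 52 mm high; it stands in front of the overhang, already in its place. Origin: centre of its underside.
- bar: Loose straight dark steel bar, 230 mm long, 20 x 20 mm, 0.42 kg, lying on the bench; either end will do. Origin: centre of its underside (10 mm below its axis); the length is along its y axis.
- bar_end_a (a point): Centre of the bar's end face at its +y end.
- bar_end_b (a point): Centre of the bar's end face at its -y end.
- bearing_cone: Bystander: tapered roller bearing, 66 mm across, 30 mm high; origin at the centre of its underside.
- oil_seal: Bystander: copper-coloured ring seal, 67 mm across, 16 mm high; origin at the centre of its underside.
- loose_gear: Bystander: small bevel gear, 56 mm across, 26 mm high; origin at the centre of its underside.
Not all that is in view belongs to the job. What is shaped like the fulcrum but green or yellow is not meant.

How it is judged:
On the way, in this order (a step that is already met when the one before it is completed fails the run):
1. the bar rests on the fulcrum block with one end under the overhang (((y of bar_end_a in the frame of bed between -0.1 and -0.055 m and x of bar_end_a in the frame of bed between -0.05 and 0.05 m and z of bar_end_a in the frame of bed between 0.045 and 0.08 m) or (y of bar_end_b in the frame of bed between -0.1 and -0.055 m and x of bar_end_b in the frame of bed between -0.05 and 0.05 m and z of bar_end_b in the frame of bed between 0.045 and 0.08 m)) and contact force between bar and fulcrum above 0.5 N), for 0.2 s.
2. the base comes up on the bar, the bar bearing on the fulcrum (value of joint base_tilt above 0.012 rad and contact force between bar and machine_base above 8 N and contact force between bar and fulcrum above 8 N), for 0.1 s.
At the end, for the whole second after the job is handed in: The catch tongue is in under the raised overhang (more than 13 mm out), the base stays up on it (tilted more than 0.015 rad) and at rest, and the bar lies still, let go of (value of joint catch_tongue above 0.013 m and value of joint base_tilt above 0.015 rad and velocity of joint base_tilt below 0.02 rad/s and linear speed of bar below 0.03 m/s); the robot touches nothing.
It fails at once if the base is forced against its stop: the bar pushes on it with more than 43 N (contact force between bar and machine_base above 43 N).
It fails at once if the hand or arm touches the base (contact force between any of the fingers, the arm and machine_base above 2 N).
It fails at once if another part is moved by more than 30 mm (distance of any of bearing_cone, oil_seal, loose_gear from where it was at the start of the episode above 0.03 m).
It also fails if it takes over 58 s, if anything falls off the work surface, if the arm or the gripper's body presses on something with over 40 N, if the wrist force passes 120 N, or if a joint passes its speed limit or range.

## Working session

There is one attempt and no reset: what is moved stays moved. The work goes in short steps, Python scripts to look and compute and a tool call to move; the robot and the scene stay as the last step left them, time stands still between calls to the robot, and variables do not carry over. Pictures are saved under pics/ and viewed, at most 10 in all, crops included, and the job is handed in when it is done.

Besides the shell and the picture viewer there is one more tool, called after ">>>" as name([rows], argument=value, ...), one row to a line, values as JSON. jog_arm: Moves the arm, as the interface text tells. Its arguments: {"type":"object","properties":{"motion":{"type":"array"},"force":{"type":"number"}},"required":["motion"]}

```bash
mkdir -p pics; cat > h.py <<'E'
import numpy as np, cv2
from scipy.spatial.transform import Rotation as R
from cell import *
def ray(cam,px):
    c=camera_params(cam); f=200/np.tan(np.radians(c['vertical_fov'])/2); T=np.array(c['T'])
    d=T[:3,:3]@np.array([(px[0]-c['cx'])/f,(px[1]-c['cy'])/f,1]); return T[:3,3],d
def onz(cam,px,z):
    o,d=ray(cam,px); return o+d*(z-o[2])/d[2]
def proj(cam,P):
    c=camera_params(cam); f=200/np.tan(np.radians(c['vertical_fov'])/2); T=np.array(c['T'])
    q=(np.atleast_2d(P)-T[:3,3])@T[:3,:3]; return np.c_[c['cx']+f*q[:,0]/q[:,2],c['cy']+f*q[:,1]/q[:,2]]
E
python3 - <<'E'
from h import *
s=observe(); print({k:np.round(v,3) for k,v in s.items()}, grasp_offset)
for c in ['scene','side']:
    im=get_image(c); cv2.imwrite(f'pics/{c}0.png',im[:,:,::-1])
    p=camera_params(c); print(c,p['vertical_fov'],p['cx'],p['cy'],np.round(p['T'],3).tolist())
    for q in ['bar','fulcrum','machine_base','bed','bearing_cone','oil_seal','loose_gear']:
        for r in silhouettes(q,c)[:3]: print(c,q,round(r['p'],2),r['pixel'],np.round(onz(c,r['pixel'],0.0),3),r['mask'].sum())
E
```

```text
{'clock': np.float64(0.0), 'joints': array([-1.436,  0.435,  0.025,  1.574, -0.012,  1.134, -0.075]), 'dq': array([ 0.001, -0.001, -0.001, -0.001,  0.001,  0.001, -0.001]), 'joint_efforts': array([-0.0000e+00, -6.6786e+01,  9.8500e-01, -3.1445e+01, -6.1000e-02,
        4.3000e-02,  0.0000e+00]), 'position': array([0.147, 0.607, 0.226]), 'ee_rot': array([-3.730e-01, -3.119e+00,  2.000e-03]), 'force': array([-0.082, -0.679,  0.201]), 'ft_torque': array([-0.043,  0.04 ,  0.027]), 'gripper_force': np.float64(0.0), 'width': np.float64(1.001)} 0.0188
scene 46.88013835541493 315.4363770825761 203.42954161110507 [[0.903, -0.327, 0.277, 0.219], [-0.429, -0.679, 0.596, -0.862], [-0.007, -0.657, -0.754, 1.087], [0.0, 0.0, 0.0, 1.0]]
scene bar 0.97 [313.3, 279.6] [ 0.495 -0.25   0.   ] 365
scene fulcrum 0.73 [325.3, 201.4] [ 0.65  -0.009  0.   ] 362
scene fulcrum 0.71 [220.4, 170.3] [0.395 0.268 0.   ] 239
scene fulcrum 0.67 [283.7, 187.4] [0.556 0.103 0.   ] 329
scene machine_base 0.97 [274.1, 144.2] [0.606 0.31  0.   ] 2606
scene bed 0.83 [272.6, 151.8] [0.586 0.276 0.   ] 3382
scene bed 0.3 [
[... 173 characters left out ...]
60779673215919 326.8988983741785 196.2436718606127 [[0.973, -0.137, 0.187, 0.327], [-0.231, -0.544, 0.806, -1.171], [-0.009, -0.828, -0.561, 0.849], [0.0, 0.0, 0.0, 1.0]]
side bar 0.89 [311.4, 266.7] [ 0.499 -0.246  0.   ] 480
side fulcrum 0.79 [248.3, 164.9] [0.397 0.296 0.   ] 225
side fulcrum 0.78 [307.3, 186.4] [0.563 0.119 0.   ] 376
side fulcrum 0.68 [345.3, 204.8] [ 0.651 -0.007  0.   ] 442
side machine_base 0.75 [305.5, 146.7] [0.608 0.374 0.   ] 2513
side bed 0.69 [301.8, 149.2] [0.592 0.359 0.   ] 3079
side bearing_cone 0.53 [389.0, 196.0] [0.792 0.006 0.   ] 282
side oil_seal 0.89 [404.4, 235.2] [ 0.769 -0.184 -0.   ] 263
side loose_gear 0.55 [254.6, 199.9] [0.394 0.084 0.   ] 164
```

```bash
python3 - <<'E'
import cv2
a=cv2.imread('pics/scene0.png')[90:310,190:430]; b=cv2.imread('pics/side0.png')[90:310,220:440]
a=cv2.resize(a,None,fx=2.5,fy=2.5,interpolation=2);b=cv2.resize(b,None,fx=2.5,fy=2.5,interpolation=2)
cv2.imwrite('pics/c1.png',a);cv2.imwrite('pics/c2.png',b)
E
```

```text
(no output)
```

View pics/c1.png

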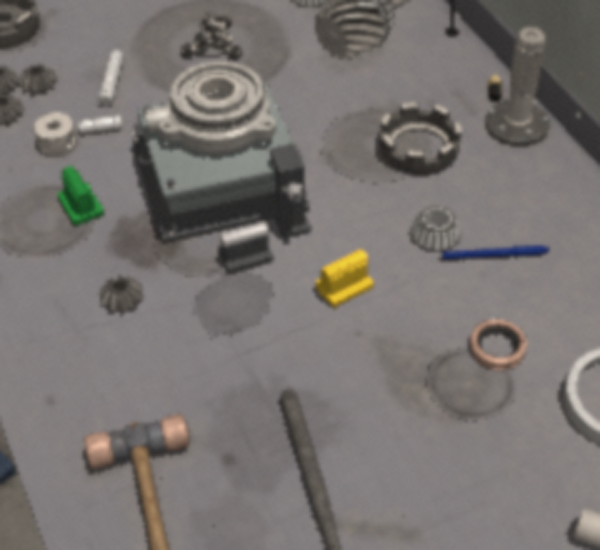

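View pics/c2.png

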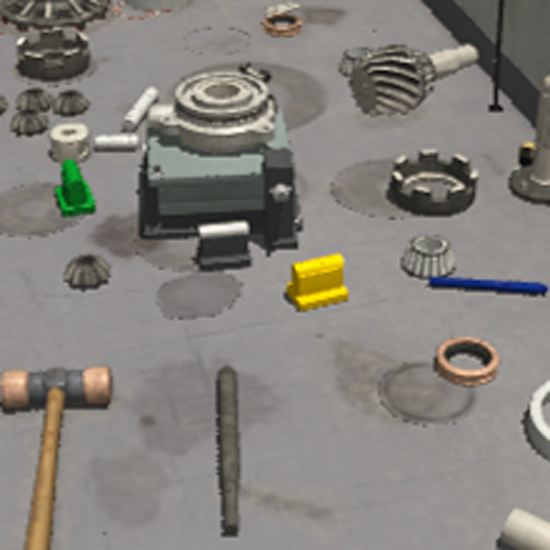

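Candidates. Fulcrum: dark grey at scene (284,187), green at (220,170), yellow at (325,201); I choose the dark grey one in front of the base. Bar: the long dark rod at scene (313,280); the mallet's handle is at (250,290). I'll check the rod's size in the full view.

```bash
python3 - <<'E'
from h import *
for c in ['scene','side']:
    get_image(c)
    for q in ['bar','fulcrum']:
      for r in silhouettes(q,c)[:3]:
        m=r['mask'].astype(np.uint8); v,u=np.nonzero(m)
        P=np.array([onz(c,(a,b),0.01) for a,b in zip(u,v)])[:,:2].astype(np.float32)
        print(c,q,r['pixel'],np.round(cv2.minAreaRect(P)[0],4),np.round(cv2.minAreaRect(P)[1:][0],4),cv2.minAreaRect(P)[2])
E
```

```text
scene bar [312.7, 277.5] [ 0.4949 -0.2587] [0.2352 0.02  ] 79.36986541748047
scene fulcrum [287.8, 188.9] [0.5619 0.0852] [0.0788 0.0637] 74.36345672607422
scene fulcrum [326.5, 201.9] [ 0.6568 -0.0189] [0.0852 0.0634] 8.196449279785156
scene fulcrum [223.9, 170.1] [0.3972 0.27  ] [0.0447 0.1101] 3.3096067905426025
side bar [311.7, 264.9] [ 0.4953 -0.2595] [0.2398 0.0227] 80.71588134765625
side fulcrum [346.5, 203.9] [ 0.6498 -0.0124] [0.1071 0.0668] 77.07530212402344
side fulcrum [252.1, 168.2] [0.3955 0.2784] [0.0444 0.1388] 2.707019090652466
side fulcrum [309.2, 187.4] [0.5593 0.0903] [0.1009 0.061 ] 77.46852111816406
```

View pics/scene0.png

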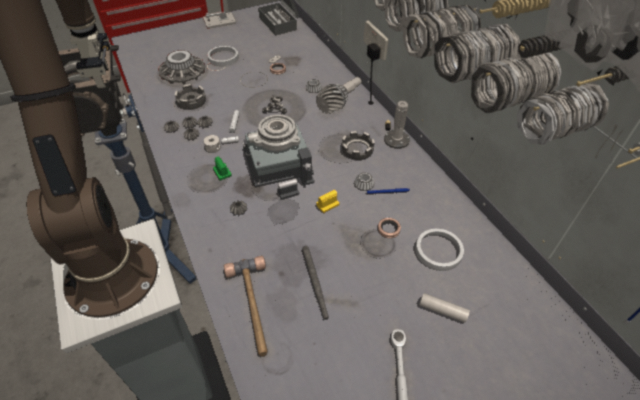

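```bash
cat >> h.py <<'E'
def rel(pos,Rt,s=None):
    "tool-frame shift and turn from present pose to world pose"
    s=s or observe(); R0=R.from_rotvec(s['ee_rot']); 
    return np.round(R0.inv().apply(np.array(pos)-s['position']),4), np.round((R0.inv()*Rt).as_rotvec(),4)
def down(phi):
    "tool down, tool y axis (closing) along world direction angle phi"
    y=np.array([np.cos(phi),np.sin(phi),0]); z=np.array([0,0,-1.]); return R.from_matrix(np.c_[np.cross(y,z),y,z])
E
python3 - <<'E'
from h import *
s=observe(); R0=R.from_rotvec(s['ee_rot']); T=np.array(camera_params('wrist')['T'])
print('cam in tool',np.round(R0.inv().apply(T[:3,3]-s['position']),3),np.round(R0.inv().as_matrix()@T[:3,:3],2).tolist(),camera_params('wrist')['vertical_fov'])
print(R0.as_matrix().round(3).tolist(), 'closing phi',np.degrees(np.arctan2(*R0.as_matrix()[1::-1,1])))
for c in ['scene','side']:
    get_image(c); m=silhouettes('bar',c)[0]['mask']; v,u=np.nonzero(m)
    P=np.array([onz(c,p,0.012) for p in zip(u,v)])[:,:2]; d=np.linalg.svd(P-P.mean(0))[2][0]; t=(P-P.mean(0))@d
    print(c,P.mean(0)+d*t.min(),P.mean(0)+d*t.max(),np.degrees(np.arctan2(d[1],d[0])))
for phi in (76,-104,166): print(phi,rel([0.5,-0.13,0.40],down(np.radians(phi)),s))
E
```

```text
cam in tool [ 0.08   0.    -0.157] [[-0.0, -0.95, -0.3], [1.0, -0.0, -0.0], [0.0, -0.3, 0.95]] 61.4830082839948
[[-0.972, 0.236, 0.0], [0.236, 0.972, 0.0], [-0.0, 0.0, -1.0]] closing phi 76.37074239115171
scene [ 0.51638054 -0.14453348] [ 0.47263444 -0.37517697] -100.73970504115587
side [ 0.51643746 -0.14421169] [ 0.47140632 -0.37878171] -100.86703845118014
76 (array([-0.5166, -0.6335, -0.1733]), array([0.    , 0.    , 0.0065]))
-104 (array([-0.5166, -0.6335, -0.1733]), array([-0.    ,  0.    , -3.1351]))
166 (array([-0.5166, -0.6335, -0.1733]), array([-0.    ,  0.    , -1.5643]))
```

```bash
python3 - <<'E'
from h import *
print(rel([0.56,0.08,0.31],down(np.radians(-10.8))))
E
```

```text
(array([-0.5254, -0.4153, -0.0833]), array([0.    , 0.    , 1.5214]))
```

>>> jog_arm([
  [[-0.525, -0.415, -0.083, 0, 0, 1.521, -1], [-0.525, -0.415, -0.083, 0, 0, 1.521, -1], [-0.525, -0.415, -0.083, 0, 0, 1.521, -1], [-0.525, -0.415, -0.083, 0, 0, 1.521, -1], [-0.525, -0.415, -0.083, 0, 0, 1.521, -1], [-0.525, -0.415, -0.083, 0, 0, 1.521, -1], [-0.525, -0.415, -0.083, 0, 0, 1.521, -1], [-0.525, -0.415, -0.083, 0, 0, 1.521, -1], [-0.525, -0.415, -0.083, 0, 0, 1.521, -1], [-0.525, -0.415, -0.083, 0, 0, 1.521, -1]],
])

```text
clock: 2.13
position: [0.403, 0.28, 0.2787]
ee_rot: [-2.134, -2.305, -0.002]
force: [1.5, 0.0, 0.0]
width: 1.0
gripper_force: 0.0
```

```bash
python3 - <<'E'
from h import *
s=observe();print(s['clock'],s['position'],s['ee_rot'],rel([0.56,0.08,0.31],down(np.radians(-10.8))))
E
```

```text
2.1333 [0.40295534 0.28002239 0.27865024] [-2.13415290e+00 -2.30498513e+00 -1.53302921e-03] (array([-0.2115,  0.1412, -0.0315]), array([ 0.0004, -0.001 ,  0.2654]))
```

>>> jog_arm([
  [[-0.211, 0.141, -0.031, 0, 0, 0.265, -1], [-0.211, 0.141, -0.031, 0, 0, 0.265, -1], [-0.211, 0.141, -0.031, 0, 0, 0.265, -1], [-0.211, 0.141, -0.031, 0, 0, 0.265, -1], [-0.211, 0.141, -0.031, 0, 0, 0.265, -1], [-0.211, 0.141, -0.031, 0, 0, 0.265, -1], [-0.211, 0.141, -0.031, 0, 0, 0.265, -1], [-0.211, 0.141, -0.031, 0, 0, 0.265, -1], [-0.211, 0.141, -0.031, 0, 0, 0.265, -1]],
])

```text
clock: 2.88
position: [0.5599, 0.0832, 0.3088]
ee_rot: [-2.415, -2.009, 0.0]
force: [-0.3, 0.5, 0.2]
width: 1.001
gripper_force: 0.0
```

```bash
python3 - <<'E'
from h import *
im=get_image('wrist'); cv2.imwrite('pics/w1.png',im[:,:,::-1])
np.save('w1T.npy',camera_params('wrist')['T'])
print(observe()['position'],observe()['dq'].round(3))
for q in ['bar','fulcrum','machine_base','bed']:
    for r in silhouettes(q,'wrist')[:3]:
        print(q,round(r['p'],2),r['pixel'],r['mask'].sum(), np.round(onz('wrist',r['pixel'],0.02),3))
        cv2.imwrite(f'w1_{q}.png',r['mask']*255) if r['p']>.5 else 0
E
```

```text
[0.55946887 0.08428865 0.30864798] [-0.019 -0.007 -0.011  0.007 -0.    -0.     0.001]
bar 0.72 [320.1, 327.5] 416 [ 0.51  -0.193  0.02 ]
fulcrum 0.95 [166.7, 34.2] 2250 [0.403 0.259 0.02 ]
fulcrum 0.87 [319.3, 155.7] 1498 [0.558 0.079 0.02 ]
fulcrum 0.75 [398.0, 209.3] 1489 [ 0.654 -0.016  0.02 ]
machine_base 0.95 [317.5, 59.2] 20816 [0.578 0.198 0.02 ]
bed 0.71 [317.9, 325.9] 412 [ 0.507 -0.189  0.02 ]
bed 0.68 [315.9, 63.0] 20966 [0.575 0.194 0.02 ][ WARN:0@2.964] global loadsave.cpp:1063 imwrite_ Unsupported depth image for selected encoder is fallbacked to CV_8U.
```

View pics/w1.png

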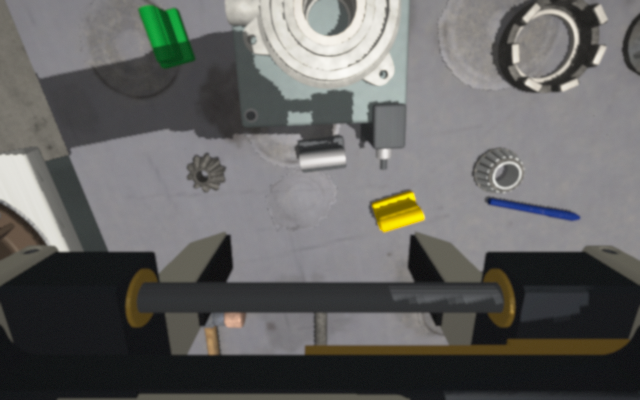

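The wrist view shows the dark fulcrum at (321,154), the base's front edge along row ~125 from column 238, and the catch post at (388,125) with its knob at (384,160). The bar's end shows at (320,320). I'll zoom in for the edges.

```bash
python3 - <<'E'
import cv2
a=cv2.imread('pics/w1.png')[85:185,225:425]; cv2.imwrite('pics/w1c.png',cv2.resize(a,None,fx=4,fy=4,interpolation=2))
E
```

```text
(no output)
```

View pics/w1c.png

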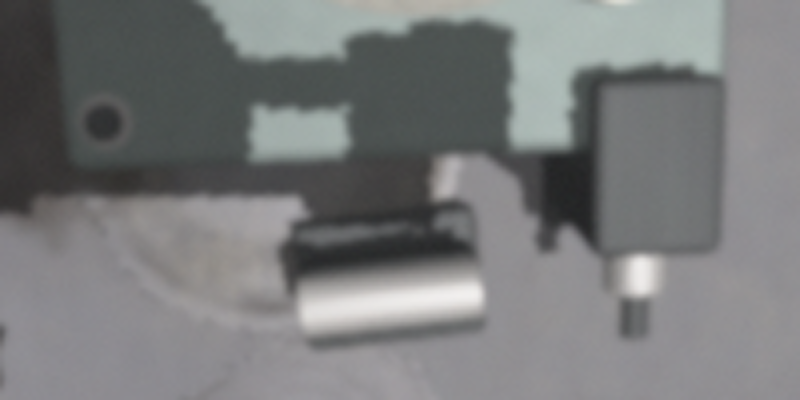

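```bash
python3 - <<'E'
from h import *
from scipy.optimize import least_squares
pts=np.array([[374.25,105.5],[405.5,105],[404.5,147],[375,147.5],[242.5,126.25],[368.75,122.5]])
def W(p,L): 
    c,s=np.cos(p[2]),np.sin(p[2]); L=np.atleast_2d(L); return np.c_[p[0]+c*L[:,0]-s*L[:,1],p[1]+s*L[:,0]+c*L[:,1],L[:,2]]
def res(p,full=False):
    h=p[4]
    q=proj('wrist',W(p,[[.051,-.085,h],[.085,-.085,h],[.085,-.131,h],[.051,-.131,h],[-.09,-.105,p[3]],[.05,-.105,p[3]]]))
    r=(q-pts); r[5,0]=0
    return r if full else np.r_[r.ravel(),(p[4]-.118)/.003]
s=least_squares(res,[.58,.25,0.0,.11,.118]); print(s.x.round(4),np.degrees(s.x[2]),s.cost); print(res(s.x,True).round(1))
a,b=onz('wrist',(300,162),.042),onz('wrist',(346,158.5),.042); print('ridge ends',a,b,np.linalg.norm(a-b),np.degrees(np.arctan2(*(b-a)[1::-1])))
m=(a+b)/2; d=m[:2]-s.x[:2]; c,sn=np.cos(s.x[2]),np.sin(s.x[2]); print('fulcrum in bed',c*d[0]+sn*d[1],-sn*d[0]+c*d[1], 'world',m)
np.save('bed.npy',s.x)
# check in fixed cameras: project lip edge, post, bed corners; compare with mask
for cam in('scene','side'):
    im=get_image(cam)[:,:,::-1].copy(); k=4
    q=proj(cam,W(s.x,[[-.09,-.105,.078],[.09,-.105,.078],[.1,-.1,0],[-.1,-.1,0],[.051,-.131,.12],[.085,-.131,.12],[.085,-.131,0],[-.09,-.105,s.x[3]]]))
    x0,y0=q.min(0).astype(int)-25; big=cv2.resize(im[y0:y0+95,x0:x0+125],None,fx=k,fy=k,interpolation=2)
    f=proj(cam,np.array([a,b]))
    for p in np.r_[q,f]: cv2.circle(big,tuple(((p-[x0,y0]+.5)*k).astype(int)),3,(0,0,255),-1)
    cv2.imwrite(f'pics/chk_{cam}.png',big)
a=np.hstack([cv2.imread(f'pics/chk_{c}.png') for c in('scene','side')]);cv2.imwrite('pics/chk.png',cv2.resize(a,None,fx=.79,fy=.79))
E
```

```text
[ 0.5877  0.2303 -0.1465  0.0891  0.1125] -8.391222962704878 9.976531555441333
[[-0.6 -1.1]
 [ 1.7 -1.7]
 [ 0.8  1.3]
 [-1.9  1.8]
 [ 0.   0.3]
 [ 0.  -0.3]]
ridge ends [0.53340515 0.07957497 0.042     ] [0.5922038  0.07352106 0.042     ] 0.05910948449166216 -5.878462788830154
fulcrum in bed -0.00214735878828844 -0.15572234735514404 world [0.56280448 0.07654802 0.042     ]
```

View pics/chk.png

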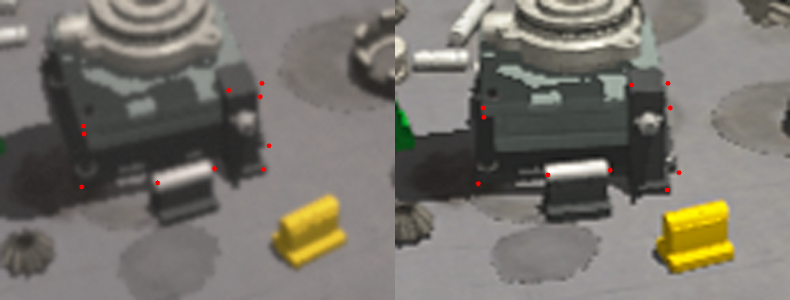

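The fulcrum points fit well, but the base points are a few mm off. I'll check the base's front heights with intensity profiles.

```bash
python3 - <<'E'
from h import *
p=np.load('bed.npy')
def W(p,L): 
    c,s=np.cos(p[2]),np.sin(p[2]); L=np.atleast_2d(L); return np.c_[p[0]+c*L[:,0]-s*L[:,1],p[1]+s*L[:,0]+c*L[:,1],L[:,2]]
for cam in('scene','side'):
    g=get_image(cam).mean(2)
    for x in(-.06,-.045):
        L=[[x,-.105,z] for z in(.13,.11,.1,.09,.078)]+[[x,-.1,z] for z in(.012,0)]
        q=proj(cam,W(p,L)); print(cam,x,q.round(1).tolist())
        a,b=q[0],q[-1]; 
        for v in range(int(a[1])-6,int(b[1])+10):
            u=a[0]+(b[0]-a[0])*(v-a[1])/(b[1]-a[1]); print(f'{v}:{g[v,int(round(u))]:.0f}',end=' ')
        print()
E
```

```text
scene -0.06 [[264.1, 155.7], [264.7, 160.5], [265.0, 162.8], [265.3, 165.2], [265.7, 167.9], [267.1, 181.5], [267.4, 184.1]]
149:76 150:103 151:121 152:137 153:139 154:128 155:100 156:75 157:67 158:68 159:68 160:66 161:68 162:67 163:69 164:69 165:71 166:68 167:65 168:61 169:63 170:70 171:71 172:68 173:63 174:50 175:45 176:43 177:43 178:43 179:43 180:47 181:55 182:53 183:50 184:70 185:111 186:105 187:75 188:63 189:78 190:109 191:120 192:119 193:115 
scene -0.045 [[269.0, 154.6], [269.5, 159.4], [269.8, 161.8], [270.0, 164.1], [270.3, 166.9], [271.6, 180.5], [271.9, 183.1]]
148:79 149:76 150:72 151:71 152:94 153:129 154:140 155:140 156:138 157:126 158:88 159:69 160:89 161:114 162:101 163:91 164:86 165:75 166:67 167:63 168:64 169:68 170:70 171:69 172:63 173:50 174:43 175:44 176:43 177:43 178:44 179:58 180:76 181:77 182:61 183:79 184:113 185:113 186:80 187:63 188:64 189:93 190:118 191:124 192:122 
side -0.06 [[288.6, 149.1], [288.9, 155.0], [289.1, 157.9], [289.3, 160.8], [289.5, 164.2], [290.5, 181.6], [290.7, 184.9]]
143:101 144:70 145:64 146:64 147:62 148:95 149:167 150:159 151:153 152:118 153:59 154:63 155:64 156:65 157:64 158:63 159:65 160:72 161:73 162:70 163:68 164:65 165:70 166:69 167:70 168:69 169:68 170:64 171:75 172:75 173:73 174:74 175:66 176:35 177:37 178:39 179:39 180:36 181:37 182:74 183:45 184:40 185:80 186:134 187:52 188:52 189:82 190:141 191:134 192:128 193:124 
side -0.045 [[293.6, 148.9], [293.9, 154.7], [294.1, 157.6], [294.2, 160.5], [294.4, 163.9], [295.3, 181.4], [295.5, 184.6]]
142:82 143:85 144:87 145:87 146:86 147:84 148:66 149:61 150:95 151:166 152:160 153:162 154:145 155:54 156:61 157:61 158:60 159:61 160:76 161:89 162:79 163:70 164:64 165:69 166:68 167:68 168:68 169:66 170:64 171:81 172:75 173:74 174:71 175:55 176:36 177:37 178:36 179:37 180:34 181:54 182:86 183:43 184:53 185:110 186:130 187:51 188:53 189:83 190:145 191:140 192:122 193:95
```

```bash
python3 - <<'E'
from h import *
def t(cam,px,zs): 
    for z in zs: print(cam,px,z,onz(cam,px,z).round(4)[:2])
t('side',(295,160),(.08,.09,.1,.11,.12)); t('side',(295,163),(.09,.1,.11))
t('wrist',(300,124.8),(.08,.09,.1,.11,.12))
t('side',(295,175.5),(.06,.078)); t('side',(295,189.3),(0,)); t('side',(295,185.5),(.012,))
t('scene',(270,173),(.078,)); t('scene',(272,189),(0,)); t('scene',(270,160.5),(.09,.1,.11))
im=get_image('wrist').astype(int)
for v in range(110,175,1): print(v,im[v,285].tolist(),end=' ')
E
```

```text
side (295, 160) 0.08 [0.5334 0.1526]
side (295, 160) 0.09 [0.5307 0.1354]
side (295, 160) 0.1 [0.528  0.1182]
side (295, 160) 0.11 [0.5253 0.101 ]
side (295, 160) 0.12 [0.5226 0.0838]
side (295, 163) 0.09 [0.5274 0.1177]
side (295, 163) 0.1 [0.5248 0.1007]
side (295, 163) 0.11 [0.5221 0.0837]
wrist (300, 124.8) 0.08 [0.5461 0.1282]
wrist (300, 124.8) 0.09 [0.5468 0.1291]
wrist (300, 124.8) 0.1 [0.5476 0.13  ]
wrist (300, 124.8) 0.11 [0.5483 0.1309]
wrist (300, 124.8) 0.12 [0.5491 0.1318]
side (295, 175.5) 0.06 [0.522  0.0955]
side (295, 175.5) 0.078 [0.5176 0.0666]
side (295, 189.3) 0 [0.5223 0.1118]
side (295, 185.5) 0.012 [0.5234 0.1147]
scene (270, 173) 0.078 [0.5169 0.1086]
scene (272, 189) 0 [0.5189 0.1133]
scene (270, 160.5) 0.09 [0.5337 0.1482]
scene (270, 160.5) 0.1 [0.5306 0.1381]
scene (270, 160.5) 0.11 [0.5274 0.128 ]
110 [74, 81, 78] 111 [74, 79, 78] 112 [74, 79, 78] 113 [75, 81, 79] 114 [76, 82, 80] 115 [76, 82, 80] 116 [77, 82, 81] 117 [77, 83, 81] 118 [77, 83, 81] 119 [75, 82, 80] 120 [76, 82, 81] 121 [76, 81, 80] 122 [76, 82, 80] 123 [76, 82, 80] 124 [72, 78, 76] 125 
[... 268 characters left out ...]
 140 [159, 156, 157] 141 [161, 158, 158] 142 [158, 155, 157] 143 [157, 154, 155] 144 [155, 152, 153] 145 [153, 148, 149] 146 [153, 148, 147] 147 [154, 150, 147] 148 [154, 150, 147] 149 [152, 148, 144] 150 [150, 145, 143] 151 [148, 144, 142] 152 [151, 147, 144] 153 [153, 149, 147] 154 [157, 153, 151] 155 [157, 154, 152] 156 [155, 152, 150] 157 [153, 150, 148] 158 [148, 145, 144] 159 [144, 142, 142] 160 [140, 137, 138] 161 [137, 134, 134] 162 [140, 136, 136] 163 [147, 143, 144] 164 [152, 150, 150] 165 [155, 152, 154] 166 [152, 150, 152] 167 [146, 144, 147] 168 [142, 140, 143] 169 [141, 138, 143] 170 [141, 138, 142] 171 [141, 138, 143] 172 [141, 138, 142] 173 [141, 140, 144] 174 [140, 138, 142]
```

The bed pose is consistent with all three cameras. The fulcrum is at bed (-0.002, -0.156). Next I'll go above the bar's grip point, 160 mm from the tip end.

```bash
python3 - <<'E'
from h import *
print(rel([0.486,-0.302,0.13],down(np.radians(-10.8))), [onz('scene',p,.01).round(3) for p in((250,290),(245,266),(262,345))])
E
```

```text
(array([-0.3926, -0.0031,  0.179 ]), array([ 0.    , -0.0002,  0.007 ])) [array([ 0.326, -0.212,  0.01 ]), array([ 0.34 , -0.134,  0.01 ]), array([ 0.3  , -0.369,  0.01 ])]
```

>>> jog_arm([
  [[-0.393, -0.003, 0.179, 0, 0, 0.007, -0.3], [-0.393, -0.003, 0.179, 0, 0, 0.007, -0.3], [-0.393, -0.003, 0.179, 0, 0, 0.007, -0.3], [-0.393, -0.003, 0.179, 0, 0, 0.007, -0.3], [-0.393, -0.003, 0.179, 0, 0, 0.007, -0.3], [-0.393, -0.003, 0.179, 0, 0, 0.007, -0.3], [-0.393, -0.003, 0.179, 0, 0, 0.007, -0.3], [-0.393, -0.003, 0.179, 0, 0, 0.007, -0.3], [-0.393, -0.003, 0.179, 0, 0, 0.007, -0.3], [-0.393, -0.003, 0.179, 0, 0, 0.007, -0.3]],
])

```text
clock: 4.22
position: [0.4882, -0.2908, 0.1356]
ee_rot: [2.42, 2.002, 0.001]
force: [0.3, 0.3, -0.3]
width: 0.651
gripper_force: 0.0
```

>>> jog_arm([
  [[0, 0, 0, 0, 0, 0, -0.3], [0, 0, 0, 0, 0, 0, -0.3], [0, 0, 0, 0, 0, 0, -0.3]],
])

```text
clock: 4.47
position: [0.4887, -0.2889, 0.1362]
ee_rot: [-2.421, -2.001, -0.0]
force: [0.6, 0.8, -0.6]
width: 0.649
gripper_force: 0.0
```

```bash
python3 - <<'E'
from h import *
g=get_image('wrist'); s=observe(); print(s['position'],s['clock'],s['width'])
m=silhouettes('bar','wrist')
for r in m[:2]:
    v,u=np.nonzero(r['mask']); P=np.array([onz('wrist',p,0.02) for p in zip(u,v)])[:,:2]; d=np.linalg.svd(P-P.mean(0))[2][0]; d*=np.sign(d[1]); t=(P-P.mean(0))@d
    n=np.array([-d[1],d[0]]); w=(P-P.mean(0))@n; print(r['p'],P.mean(0),P.mean(0)+d*t.max(),np.degrees(np.arctan2(d[1],d[0])),'w',np.ptp(w),np.ptp(t),len(u), u.min(),u.max(),v.min(),v.max())
    # grip point 0.160 from tip
    G=P.mean(0)+d*(t.max()-.160); print('grip',G, rel([*G,.003],down(np.arctan2(d[1],d[0])-np.pi/2)))
E
```

```text
[ 0.48932124 -0.28804613  0.13650217] 4.5167 0.6491735626535651Traceback (most recent call last):
  File "<stdin>", line 5, in <module>
  File "h.py", line 8, in onz
    o,d=ray(cam,px); return o+d*(z-o[2])/d[2]
        ~~~^^^^^^^^
  File "h.py", line 5, in ray
    c=camera_params(cam); f=200/np.tan(np.radians(c['vertical_fov'])/2); T=np.array(c['T'])
ValueError: time passes only in moves, steps and waits
```

```bash
sed -i 's/^from cell import \*/from cell import *\nfrom cell import camera_params as _cp\n_C={}\ndef camera_params(c,fresh=False):\n    if fresh or c not in _C: _C[c]=_cp(c)\n    return _C[c]/' h.py
cat > bar.py <<'E'
from h import *
s=observe(); camera_params('wrist'); g=get_image('wrist'); print(s['position'],s['clock'],s['width'])
for r in silhouettes('bar','wrist')[:2]:
    v,u=np.nonzero(r['mask']); P=np.array([onz('wrist',p,0.02) for p in zip(u,v)])[:,:2]; d=np.linalg.svd(P-P.mean(0))[2][0]; d*=np.sign(d[1]); t=(P-P.mean(0))@d
    n=np.array([-d[1],d[0]]); w=(P-P.mean(0))@n; print(r['p'],P.mean(0),P.mean(0)+d*t.max(),np.degrees(np.arctan2(d[1],d[0])),'w',np.ptp(w),np.ptp(t),len(u), u.min(),u.max(),v.min(),v.max())
    G=P.mean(0)+d*(t.max()-.160); print('grip',G, rel([*G,.003],down(np.arctan2(d[1],d[0])-np.pi/2),s))
E
python3 bar.py
```

```text
[ 0.48961009 -0.28764717  0.13666093] 4.5667 0.6502231365200097
```

```bash
python3 - <<'E'
from h import *
print(rel([0.486,-0.302,0.035],down(np.radians(-10.8))))
E
```

```text
(array([-0.0149, -0.001 ,  0.1018]), array([ 0.001 , -0.0006,  0.0023]))
```

>>> jog_arm([
  [[-0.015, -0.001, 0.03, 0, 0, 0.002, -0.3], [-0.015, -0.001, 0.065, 0, 0, 0.002, -0.3], [-0.015, -0.001, 0.102, 0, 0, 0.002, -0.3], [-0.015, -0.001, 0.102, 0, 0, 0.002, -0.3], [-0.015, -0.001, 0.102, 0, 0, 0.002, -0.3], [-0.015, -0.001, 0.102, 0, 0, 0.002, -0.3]],
])

```text
clock: 5.17
position: [0.4858, -0.3038, 0.036]
ee_rot: [2.421, 1.999, 0.001]
force: [0.2, 0.7, 1.0]
width: 0.648
gripper_force: 0.0
```

```bash
python3 - <<'E'
from h import *
s=observe(); print(s['position'],s['ee_rot'],rel([0.486,-0.302,0.003],down(np.radians(-10.8)),s))
for c in ('side',):
    g=get_image(c)
    for r in silhouettes('bar',c)[:1]: print(r['p'],r['mask'].sum())
cv2.imwrite('pics/w2.png',get_image('wrist')[:,:,::-1])
E
```

```text
[ 0.48583604 -0.30383714  0.0360192 ] [2.42134946e+00 1.99942315e+00 1.09131335e-03] (array([ 0.0018, -0.0002,  0.033 ]), array([ 0.0015,  0.0004, -0.0018]))
0.62 323
```

View pics/w2.png

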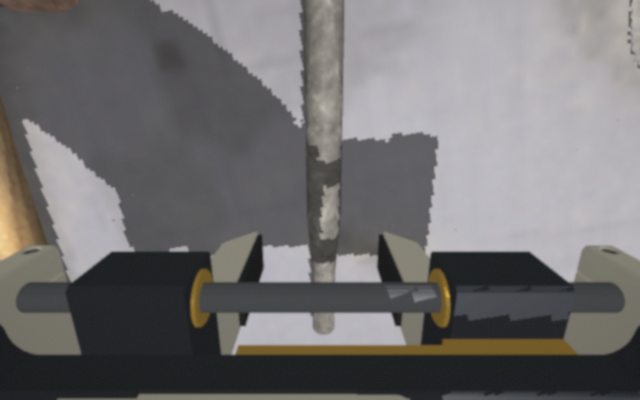

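The bar lies centred between the fingers, from (323,0) to its far end at (323,330). I'll descend and grip.

>>> jog_arm([
  [[0.002, 0, 0.016, 0, 0, 0, -0.3], [0.002, 0, 0.032, 0, 0, 0, -0.3], [0.002, 0, 0.032, 0, 0, 0, -0.3], [0.002, 0, 0.032, 0, 0, 0, -0.3], [0.002, 0, 0.032, 0, 0, 0, 1], [0.002, 0, 0.032, 0, 0, 0, 1], [0.002, 0, 0.032, 0, 0, 0, 1], [0.002, 0, 0.032, 0, 0, 0, 1], [0.002, 0, 0.032, 0, 0, 0, 1], [0.002, 0, 0.032, 0, 0, 0, 1]],
], force=60)

```text
clock: 6.15
position: [0.4856, -0.3019, 0.0026]
ee_rot: [2.423, 1.999, 0.001]
force: [1.9, -0.4, -0.8]
width: 0.264
gripper_force: 0.9
```

>>> jog_arm([
  [[0, 0, 0, 0, 0, 0, 1], [0, 0, 0, 0, 0, 0, 1], [0, 0, -0.015, 0, 0, 0, 1], [0, 0, -0.04, 0, 0, 0, 1], [0, 0, -0.08, 0, 0, 0, 1], [0, 0, -0.12, 0, 0, 0, 1], [0, 0, -0.12, 0, 0, 0, 1], [0, 0, -0.12, 0, 0, 0, 1]],
], force=60)

```text
clock: 6.82
position: [0.4859, -0.3023, 0.1238]
ee_rot: [2.421, 1.998, 0.002]
force: [0.2, 1.2, -5.4]
width: 0.214
gripper_force: 59.9
```

```bash
cat > see.py <<'E'
from h import *
s=observe(); camera_params('wrist'); g=get_image('wrist'); print({k:np.round(s[k],3) for k in('clock','position','ee_rot','force','ft_torque','width','gripper_force')})
R0=R.from_rotvec(s['ee_rot'])
for r in silhouettes('bar','wrist')[:1]:
    v,u=np.nonzero(r['mask']); print('bar px',r['p'],u.min(),u.max(),v.min(),v.max(),[(w,u[v==w].min(),u[v==w].max()) for w in np.unique(v)[2::25]])
E
python3 see.py
```

```text
{'clock': np.float64(6.817), 'position': array([ 0.486, -0.302,  0.124]), 'ee_rot': array([2.421e+00, 1.998e+00, 2.000e-03]), 'force': array([ 0.204,  1.21 , -5.431]), 'ft_torque': array([-0.252,  0.163,  0.036]), 'width': np.float64(0.214), 'gripper_force': np.float64(59.936)}
bar px 0.57 297 346 0 344 [(np.int64(2), np.int64(297), np.int64(346)), (np.int64(27), np.int64(297), np.int64(345)), (np.int64(52), np.int64(297), np.int64(344)), (np.int64(77), np.int64(298), np.int64(344)), (np.int64(102), np.int64(297), np.int64(343)), (np.int64(127), np.int64(298), np.int64(342)), (np.int64(152), np.int64(299), np.int64(343)), (np.int64(177), np.int64(299), np.int64(342)), (np.int64(202), np.int64(299), np.int64(340)), (np.int64(227), np.int64(299), np.int64(340)), (np.int64(252), np.int64(300), np.int64(338)), (np.int64(277), np.int64(303), np.int64(335)), (np.int64(333), np.int64(306), np.int64(331))]
```

```bash
cat >> h.py <<'E'
BED=np.load('bed.npy'); FX,FY=-0.002,-0.156
def pose(th,clear,ytip,L=.160,off=.0074):
    "world TCP pose for bar tip-down pitch th, clearance over ridge, tip y in bed frame"
    u=np.array([0,np.cos(th),-np.sin(th)]); n=np.array([0,np.sin(th),np.cos(th)])
    A=np.array([FX,FY,.042])+n*(.020+clear); tip=A+u*(ytip-A[1])/u[1]; tcp=tip-L*u-off*n
    Rb=R.from_euler('z',BED[2]); M=np.c_[u,np.cross(-n,u),-n]
    return Rb.apply(tcp)+[BED[0],BED[1],0], Rb*R.from_matrix(M), Rb.apply(tip)+[BED[0],BED[1],0]
E
python3 - <<'E'
from h import *
for a in((.1,.045,-.15),(.1,.005,-.15),(.1,.005,-.08),(0,0,-.08)):
    p,r,t=pose(*a); print(a,p.round(3),t.round(3),rel(p,r))
E
```

```text
(0.1, 0.045, -0.15) [ 0.54  -0.076  0.115] [0.564 0.082 0.107] (array([0.2313, 0.0126, 0.0059]), array([-0.0044, -0.1011, -0.0441]))
(0.1, 0.005, -0.15) [ 0.54  -0.076  0.075] [0.564 0.082 0.067] (array([0.2313, 0.0127, 0.0461]), array([-0.0044, -0.1011, -0.0441]))
(0.1, 0.005, -0.08) [ 0.551 -0.007  0.068] [0.574 0.151 0.06 ] (array([0.3012, 0.0096, 0.0532]), array([-0.0044, -0.1011, -0.0441]))
(0, 0, -0.08) [ 0.551 -0.007  0.055] [0.574 0.151 0.062] (array([0.3011, 0.0097, 0.0667]), array([-0.0022, -0.0011, -0.0442]))
```

>>> jog_arm([
  [[0.035, 0.002, -0.01, -0.001, -0.02, -0.01, 1], [0.07, 0.004, -0.02, -0.002, -0.04, -0.02, 1], [0.105, 0.006, -0.02, -0.003, -0.06, -0.03, 1], [0.14, 0.008, -0.01, -0.004, -0.08, -0.04, 1], [0.175, 0.01, -0.002, -0.004, -0.101, -0.044, 1], [0.205, 0.012, 0.003, -0.004, -0.101, -0.044, 1], [0.231, 0.013, 0.006, -0.004, -0.101, -0.044, 1], [0.231, 0.013, 0.006, -0.004, -0.101, -0.044, 1], [0.231, 0.013, 0.006, -0.004, -0.101, -0.044, 1], [0.231, 0.013, 0.006, -0.004, -0.101, -0.044, 1]],
])

```text
clock: 7.75
position: [0.5404, -0.0779, 0.1149]
ee_rot: [2.327, 2.008, -0.12]
force: [0.5, 0.2, -4.7]
width: 0.211
gripper_force: 59.9
```

```bash
python3 - <<'E'
from h import *
s=observe(); camera_params('wrist'); g=get_image('wrist'); cv2.imwrite('pics/w3.png',g[:,:,::-1])
print({k:np.round(s[k],3) for k in('clock','position','ee_rot','force','ft_torque','width')})
for a in((.1,.045,-.15),(.1,.005,-.15)):
    p,r,t=pose(*a); print(rel(p,r,s))
Rb=R.from_euler('z',BED[2]); b=lambda L:Rb.apply(L)+[BED[0],BED[1],0]
print('expect: lip',proj('wrist',b([[-.09,-.105,.089],[.05,-.105,.089]])).round(0).tolist(),'ridge',proj('wrist',b([[FX-.029,FY,.052],[FX+.029,FY,.052]])).round(0).tolist(),'tip top',proj('wrist',[pose(.1,.045,-.15)[2]+[0,0,.01]]).round(0).tolist(),'knob',proj('wrist',b([[.068,-.16,.09]])).round(0).tolist())
E
```

```text
{'clock': np.float64(7.75), 'position': array([ 0.54 , -0.078,  0.115]), 'ee_rot': array([ 2.327,  2.008, -0.12 ]), 'force': array([ 0.471,  0.219, -4.738]), 'ft_torque': array([-0.095,  0.065, -0.019]), 'width': np.float64(0.211)}
(array([ 0.0018, -0.0003, -0.0006]), array([-0.0012,  0.0023, -0.0004]))
(array([ 0.0059, -0.0002,  0.0394]), array([-0.0012,  0.0023, -0.0004]))
expect: lip [[62.0, -297.0], [467.0, -298.0]] ridge [[260.0, -78.0], [375.0, -78.0]] tip top [[316.0, -170.0]] knob [[489.0, -98.0]]
```

View pics/w3.png

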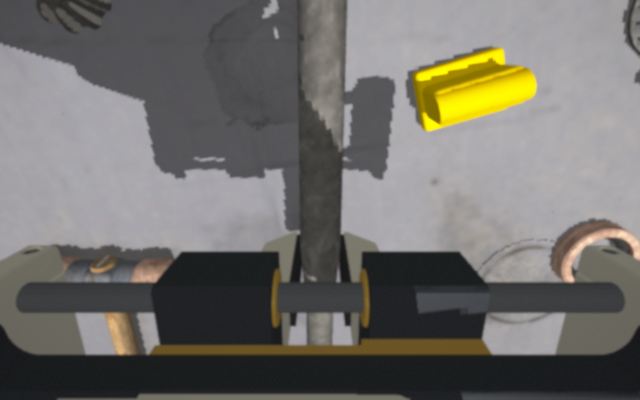

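>>> jog_arm([
  [[0.003, 0, 0.012, 0, 0.002, 0, 1], [0.006, 0, 0.026, 0, 0.002, 0, 1], [0.006, 0, 0.039, 0, 0.002, 0, 1], [0.006, 0, 0.039, 0, 0.002, 0, 1], [0.006, 0, 0.039, 0, 0.002, 0, 1]],
])

```text
clock: 8.22
position: [0.5411, -0.0769, 0.0765]
ee_rot: [2.33, 2.006, -0.116]
force: [1.0, -0.4, -3.1]
width: 0.219
gripper_force: 59.9
```

```bash
python3 - <<'E'
from h import *
s=observe()
print({k:np.round(s[k],3) for k in('clock','position','force','ft_torque')})
for a in((.1,.005,-.15),(.1,.005,-.08)):
    p,r,t=pose(*a); print(rel(p,r,s))
p,r,t=pose(.1,.005,-.15); n=-r.as_matrix()[:,2]; u=r.as_matrix()[:,0]
big=[]
for cam in('scene','side'):
    im=get_image(cam); m=silhouettes('bar',cam)
    q=proj(cam,[t+n*.01,t-n*.01,t-.1*u+n*.01]); x0,y0=(q[0]-[50,55]).astype(int); k=4
    z=cv2.resize(im[y0:y0+110,x0:x0+100,::-1],None,fx=k,fy=k,interpolation=2)
    for c in q: cv2.circle(z,tuple(((c-[x0,y0]+.5)*k).astype(int)),2,(0,0,255),-1)
    big.append(z); print(cam,q.round(1).tolist(),[(x['p'],x['pixel']) for x in m[:2]])
cv2.imwrite('pics/ss.png',np.hstack(big))
E
```

```text
{'clock': np.float64(8.217), 'position': array([ 0.541, -0.077,  0.076]), 'force': array([ 1.04 , -0.412, -3.088]), 'ft_torque': array([-0.11 ,  0.053,  0.011])}
(array([ 0.0009, -0.0008,  0.0013]), array([-0.0003, -0.0001, -0.0029]))
(array([ 0.0712, -0.001 ,  0.0013]), array([-0.0003, -0.0001, -0.0029]))
scene [[287.3, 173.9], [287.8, 178.9], [295.7, 194.6]] [(0.64, [390.6, 235.4]), (0.61, [300.1, 214.5])]
side [[309.4, 171.1], [309.6, 177.1], [311.3, 186.4]] [(0.77, [314.3, 198.6])]
```

View pics/ss.png

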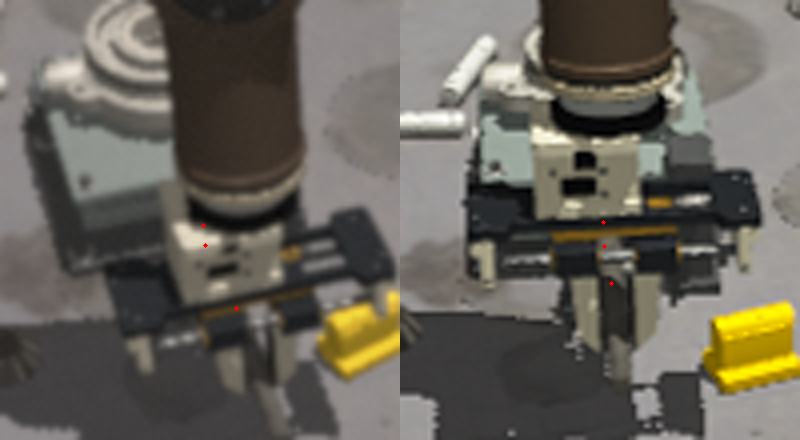

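The gripper hides the tip in both fixed cameras (tip expected near (205,245) and (603,246) in this picture), so I'll advance by feel.

>>> jog_arm([
  [[0.01, 0, 0.001, 0, 0, -0.003, 1], [0.02, 0, 0.001, 0, 0, -0.003, 1], [0.03, 0, 0.001, 0, 0, -0.003, 1], [0.04, 0, 0.001, 0, 0, -0.003, 1], [0.04, 0, 0.001, 0, 0, -0.003, 1]],
])

```text
clock: 8.83
position: [0.5485, -0.0323, 0.0714]
ee_rot: [2.321, 2.017, -0.112]
force: [-0.2, 0.7, -4.2]
width: 0.213
gripper_force: 59.9
```

>>> jog_arm([
  [[0.01, 0, 0, 0, 0, 0, 1], [0.02, 0, 0, 0, 0, 0, 1], [0.03, 0, 0, 0, 0, 0, 1], [0.03, 0, 0, 0, 0, 0, 1], [0.03, 0, 0, 0, 0, 0, 1]],
])

```text
clock: 9.25
position: [0.5523, -0.0058, 0.0688]
ee_rot: [2.323, 2.013, -0.114]
force: [-1.0, -0.5, -3.7]
width: 0.215
gripper_force: 59.9
```

```bash
cat > st.py <<'E'
from h import *
import sys
def Fbase(s,dy=.076):
    # moment of external wrench about ridge axis (bed x), minus bar weight, over load arm
    Rb=R.from_euler('z',BED[2]); o=Rb.apply([FX,FY,.052])+[BED[0],BED[1],0]; f=np.array(s['force']); 
    M=np.cross(np.array(s['position'])-o,f)+np.array(s['ft_torque']); return Rb.inv().apply(M)[0],Rb.inv().apply(f)
s=observe(); m,f=Fbase(s)
print({k:np.round(s[k],3) for k in('clock','position','force','ft_torque','width')},'M about ridge',m.round(3),f.round(2))
u=R.from_rotvec(s['ee_rot']).as_matrix()[:,0]; print('pitch down',np.arcsin(-u[2]).round(4))
Rb=R.from_euler('z',BED[2]); Q=R.from_rotvec(s['ee_rot']); print('tip in bed',(Rb.inv().apply(s['position']+Q.apply([.16,0,-.0074])-[BED[0],BED[1],0])).round(4))
for a in sys.argv[1:]:
    p,r,t=pose(*map(float,a.split(','))); print(a,rel(p,r,s))
E
python3 st.py .1,.005,-.08 .1,0,-.08 .0,0,-.08 0,.002,-.08
```

```text
{'clock': np.float64(9.25), 'position': array([ 0.552, -0.006,  0.069]), 'force': array([-1.037, -0.542, -3.748]), 'ft_torque': array([-0.092,  0.058, -0.002]), 'width': np.float64(0.215)} M about ridge 0.222 [-0.95 -0.69 -3.75]
pitch down 0.0991
tip in bed [-0.0012 -0.0787  0.0603]
.1,.005,-.08 (array([-0.0012, -0.0015,  0.0008]), array([ 0.0016, -0.0009,  0.004 ]))
.1,0,-.08 (array([-0.0007, -0.0015,  0.0058]), array([ 0.0016, -0.0009,  0.004 ]))
.0,0,-.08 (array([ 0.0001, -0.0015,  0.0142]), array([0.0014, 0.0991, 0.004 ]))
0,.002,-.08 (array([-0.0001, -0.0015,  0.0123]), array([0.0014, 0.0991, 0.004 ]))
```

>>> jog_arm([
  [[0, -0.001, 0.002, 0, 0, 0, 1], [0, -0.001, 0.004, 0, 0, 0, 1], [0, -0.001, 0.005, 0, 0, 0, 1], [0, -0.001, 0.0055, 0, 0, 0, 1], [0, -0.001, 0.0055, 0, 0, 0, 1]],
])

```text
clock: 9.67
position: [0.5511, -0.0075, 0.0634]
ee_rot: [2.325, 2.01, -0.114]
force: [0.7, 0.4, -3.0]
width: 0.21
gripper_force: 59.9
```

```bash
python3 st.py .1,0,-.08
```

```text
{'clock': np.float64(9.667), 'position': array([ 0.551, -0.008,  0.063]), 'force': array([ 0.704,  0.359, -3.043]), 'ft_torque': array([-0.059,  0.113,  0.038]), 'width': np.float64(0.21)} M about ridge 0.178 [ 0.64  0.46 -3.04]
pitch down 0.0992
tip in bed [-0.0018 -0.0807  0.0549]
.1,0,-.08 (array([ 0.0007, -0.0005,  0.0003]), array([ 0.0015, -0.0008,  0.0016]))
```

>>> jog_arm([
  [[0, 0, 0.0007, 0, 0, 0, 1], [0, 0, 0.0015, 0, 0, 0, 1], [0, 0, 0.0015, 0, 0, 0, 1]],
])

```text
clock: 9.92
position: [0.5513, -0.0076, 0.0622]
ee_rot: [2.324, 2.011, -0.113]
force: [-0.8, -2.2, 1.7]
width: 0.211
gripper_force: 59.9
```

>>> jog_arm([
  [[0, 0, 0.0005, 0, 0, 0, 1], [0, 0, 0.001, 0, 0, 0, 1], [0, 0, 0.001, 0, 0, 0, 1]],
])

```text
clock: 10.17
position: [0.5514, -0.0078, 0.0614]
ee_rot: [2.324, 2.01, -0.113]
force: [-2.5, -3.7, 5.5]
width: 0.215
gripper_force: 59.9
```

```bash
python3 st.py .1,0,-.08
```

```text
{'clock': np.float64(10.167), 'position': array([ 0.551, -0.008,  0.061]), 'force': array([-2.545, -3.714,  5.498]), 'ft_torque': array([-0.233,  0.406,  0.136]), 'width': np.float64(0.215)} M about ridge -0.718 [-1.98 -4.05  5.5 ]
pitch down 0.0991
tip in bed [-0.0014 -0.0808  0.0529]
.1,0,-.08 (array([ 0.0007, -0.0009, -0.0018]), array([ 0.0023, -0.0009,  0.0018]))
```

Contact with the ridge is felt (about 9 N). Next I'll roll the bar about the ridge towards the overhang.

>>> jog_arm([
  [[0, 0, 0.0025, 0, 0.03, 0, 1], [0, 0, 0.005, 0, 0.06, 0, 1], [0.0002, 0, 0.0075, 0, 0.09, 0, 1], [0.0004, 0, 0.01, 0, 0.12, 0, 1], [0.0004, 0, 0.0117, 0, 0.14, 0, 1], [0.0004, 0, 0.0117, 0, 0.14, 0, 1]],
])

```text
clock: 10.67
position: [0.5515, -0.0081, 0.0496]
ee_rot: [-2.357, -2.037, -0.053]
force: [-1.1, 0.3, 3.3]
width: 0.214
gripper_force: 59.9
```

```bash
python3 st.py -.04,0,-.08
```

```text
{'clock': np.float64(10.667), 'position': array([ 0.551, -0.008,  0.05 ]), 'force': array([-1.062,  0.334,  3.328]), 'ft_torque': array([ 0.405,  0.036, -0.001]), 'width': np.float64(0.214)} M about ridge 0.113 [-1.1   0.18  3.33]
pitch down -0.0431
tip in bed [-0.0012 -0.0816  0.0639]
-.04,0,-.08 (array([ 0.0016, -0.001 , -0.0016]), array([ 0.0022, -0.0031,  0.0011]))
```

>>> jog_arm([
  [[0, 0, 0.0008, 0, 0.01, 0, 1], [0, 0, 0.0017, 0, 0.02, 0, 1], [0, 0, 0.0025, 0, 0.03, 0, 1], [0, 0, 0.0034, 0, 0.04, 0, 1], [0, 0, 0.0034, 0, 0.04, 0, 1]],
])

```text
clock: 11.08
position: [0.5518, -0.0079, 0.0466]
ee_rot: [-2.335, -2.021, -0.099]
force: [-1.9, -0.4, 11.7]
width: 0.211
gripper_force: 59.9
```

```bash
python3 st.py
```

```text
{'clock': np.float64(11.083), 'position': array([ 0.552, -0.008,  0.047]), 'force': array([-1.931, -0.45 , 11.657]), 'ft_torque': array([0.073, 0.474, 0.053]), 'width': np.float64(0.211)} M about ridge -0.991 [-1.84 -0.73 11.66]
pitch down -0.0824
tip in bed [-0.0012 -0.082   0.0672]
```

>>> jog_arm([
  [[0, 0, 0.0008, 0, 0.01, 0, 1], [0, 0, 0.0017, 0, 0.02, 0, 1], [0, 0, 0.0017, 0, 0.02, 0, 1]],
])

```text
clock: 11.33
position: [0.552, -0.0077, 0.0456]
ee_rot: [-2.324, -2.012, -0.123]
force: [-3.1, -0.3, 18.0]
width: 0.213
gripper_force: 60.0
```

```bash
python3 st.py
```

```text
{'clock': np.float64(11.333), 'position': array([ 0.552, -0.008,  0.046]), 'force': array([-3.127, -0.34 , 17.959]), 'ft_torque': array([-0.029,  0.935,  0.237]), 'width': np.float64(0.213)} M about ridge -1.691 [-3.04 -0.79 17.96]
pitch down -0.1028
tip in bed [-0.001  -0.0823  0.0693]
```

>>> jog_arm([
  [[0, 0, 0.0004, 0, 0.005, 0, 1], [0, 0, 0.0008, 0, 0.01, 0, 1], [0, 0, 0.0008, 0, 0.01, 0, 1]],
])

```text
clock: 11.58
position: [0.5521, -0.0076, 0.045]
ee_rot: [-2.319, -2.008, -0.134]
force: [-5.2, -1.8, 21.5]
width: 0.212
gripper_force: 60.0
```

```bash
cat > f.py <<'E'
from st import *
u=-np.arcsin(-u[2]); print('Fb',((-m+.15)/.074).round(2),'top',(R.from_rotvec(s['ee_rot']).apply([.16,0,-.0174])+s['position'])[2].round(4),'th',u.round(4))
E
python3 f.py|tail -1
```

```text
Fb 29.91 top 0.0802 th 0.1125
```

>>> jog_arm([
  [[0, 0, 0.0004, 0, 0.005, 0, 1], [0, 0, 0.0008, 0, 0.01, 0, 1], [0, 0, 0.0008, 0, 0.01, 0, 1]],
])

```text
clock: 11.83
position: [0.5522, -0.0075, 0.0442]
ee_rot: [-2.314, -2.004, -0.146]
force: [-3.6, -0.6, 21.6]
width: 0.211
gripper_force: 60.0
```

```bash
python3 f.py|tail -1
```

```text
Fb 30.23 top 0.081 th 0.1225
```

>>> jog_arm([
  [[0, 0, 0.0004, 0, 0.005, 0, 1], [0, 0, 0.0008, 0, 0.01, 0, 1], [0, 0, 0.0008, 0, 0.01, 0, 1], [0, 0, 0.0008, 0, 0.01, 0, 1]],
])

```text
clock: 12.17
position: [0.5523, -0.0075, 0.0434]
ee_rot: [-2.308, -2.0, -0.157]
force: [-4.4, -2.1, 21.2]
width: 0.213
gripper_force: 60.0
```

```bash
python3 f.py|tail -1; python3 - <<'E'
from h import *
for c in('scene','side'): cv2.imwrite(f'pics/k_{c}_0.png',get_image(c)[:,:,::-1])
Rb=R.from_euler('z',BED[2]); print([proj(c,Rb.apply([[.068,-.16,.09],[.068,-.131,.09]])+[BED[0],BED[1],0]).round(1).tolist() for c in('scene','side')])
E
```

```text
Fb 30.18 top 0.0817 th 0.1321
[[[310.0, 168.4], [307.4, 162.1]], [[333.1, 167.8], [332.2, 162.9]]]
```

>>> jog_arm([
  [[0, 0, 0.0004, 0, 0.005, 0, 1], [0, 0, 0.0008, 0, 0.01, 0, 1], [0, 0, 0.0008, 0, 0.01, 0, 1], [0, 0, 0.0008, 0, 0.01, 0, 1]],
])

```text
clock: 12.6
position: [0.5523, -0.0074, 0.0426]
ee_rot: [-2.303, -1.995, -0.168]
force: [-3.3, -1.1, 20.6]
width: 0.215
gripper_force: 60.0
```

```bash
python3 f.py|tail -1
```

```text
Fb 29.89 top 0.0825 th 0.142
```

>>> jog_arm([
  [[0, 0, 0.0004, 0, 0.005, 0, 1], [0, 0, 0.0008, 0, 0.01, 0, 1], [0, 0, 0.0008, 0, 0.01, 0, 1], [0, 0, 0.0008, 0, 0.01, 0, 1]],
])

```text
clock: 12.93
position: [0.5523, -0.0073, 0.0418]
ee_rot: [-2.298, -1.99, -0.179]
force: [-3.3, -2.3, 21.2]
width: 0.212
gripper_force: 60.0
```

```bash
python3 f.py|tail -1
```

```text
Fb 30.55 top 0.0832 th 0.152
```

>>> jog_arm([
  [[0, 0, 0.0004, 0, 0.005, 0, 1], [0, 0, 0.0008, 0, 0.01, 0, 1], [0, 0, 0.0008, 0, 0.01, 0, 1], [0, 0, 0.0008, 0, 0.01, 0, 1]],
])

```text
clock: 13.27
position: [0.5523, -0.0072, 0.041]
ee_rot: [-2.292, -1.986, -0.19]
force: [-4.0, -1.2, 20.7]
width: 0.212
gripper_force: 60.0
```

```bash
python3 f.py|tail -1
```

```text
Fb 30.35 top 0.084 th 0.162
```

>>> jog_arm([
  [[0, 0, 0.0004, 0, 0.005, 0, 1], [0, 0, 0.0008, 0, 0.01, 0, 1], [0, 0, 0.0008, 0, 0.01, 0, 1], [0, 0, 0.0008, 0, 0.01, 0, 1]],
])

```text
clock: 13.6
position: [0.5524, -0.0071, 0.0402]
ee_rot: [-2.287, -1.981, -0.201]
force: [-3.5, -1.9, 19.6]
width: 0.208
gripper_force: 60.0
```

```bash
cat > k.py <<'E'
from f import *
for c,(x,y) in {'scene':(309,167),'side':(333,167)}.items():
    a=cv2.imread(f'pics/k_{c}_0.png').mean(2); b=get_image(c).mean(2); d=np.abs(a-b)
    w=d[y-15:y+15,x-12:x+13]; i=np.unravel_index(w.argmax(),w.shape); print(c,'maxdiff',w.max().round(0),(x-12+i[1],y-15+i[0]),'n>25',(w>25).sum())
E
python3 k.py|tail -3
```

```text
Fb 28.08 top 0.0847 th 0.1719
scene maxdiff 84.0 (np.int64(301), np.int64(179)) n>25 152
side maxdiff 175.0 (np.int64(328), np.int64(181)) n>25 193
```

>>> jog_arm([
  [[0, 0, 0.0004, 0, 0.005, 0, 1], [0, 0, 0.0008, 0, 0.01, 0, 1], [0, 0, 0.0008, 0, 0.01, 0, 1], [0, 0, 0.0008, 0, 0.01, 0, 1]],
])

```text
clock: 14.03
position: [0.5523, -0.007, 0.0391]
ee_rot: [-2.281, -1.976, -0.212]
force: [-2.3, -1.5, 16.4]
width: 0.214
gripper_force: 60.0
```

```bash
python3 k.py|tail -3
```

```text
Fb 24.73 top 0.0852 th 0.1817
scene maxdiff 83.0 (np.int64(303), np.int64(171)) n>25 176
side maxdiff 179.0 (np.int64(332), np.int64(166)) n>25 227
```

```bash
python3 - <<'E'
from h import *
o=[]
for c,(x,y) in {'side':(325,172)}.items():
    for im in (cv2.imread(f'pics/k_{c}_0.png'),get_image(c)[:,:,::-1]): o.append(cv2.resize(im[y-35:y+35,x-40:x+40],None,fx=5,fy=5,interpolation=2))
cv2.imwrite('pics/kk.png',np.hstack(o))
E
python3 st.py
```

```text
{'clock': np.float64(14.183), 'position': array([ 0.552, -0.007,  0.039]), 'force': array([-1.741, -1.913, 15.312]), 'ft_torque': array([-0.17 ,  0.567,  0.346]), 'width': np.float64(0.213)} M about ridge -1.564 [-1.44 -2.15 15.31]
pitch down -0.1816
tip in bed [-0.0009 -0.0839  0.0753]
```

View pics/kk.png

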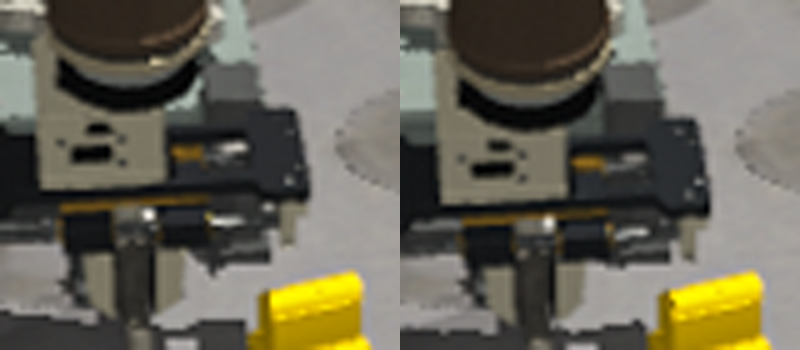

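The last view shows the gripper hiding the knob in the side camera, so I'll judge by force. I'll hold briefly and see whether the force drifts.

>>> jog_arm([
  [[0, 0, 0, 0, 0, 0, 1], [0, 0, 0, 0, 0, 0, 1], [0, 0, 0, 0, 0, 0, 1], [0, 0, 0, 0, 0, 0, 1]],
])

```text
clock: 14.52
position: [0.5523, -0.007, 0.0391]
ee_rot: [-2.281, -1.976, -0.211]
force: [-2.5, -1.7, 16.7]
width: 0.212
gripper_force: 60.0
```

```bash
python3 f.py|tail -4
```

```text
{'clock': np.float64(14.517), 'position': array([ 0.552, -0.007,  0.039]), 'force': array([-2.491, -1.722, 16.684]), 'ft_torque': array([-0.24 ,  0.589,  0.382]), 'width': np.float64(0.212)} M about ridge -1.75 [-2.21 -2.07 16.68]
pitch down -0.1816
tip in bed [-0.0009 -0.0839  0.0752]
Fb 25.67 top 0.0851 th 0.1816
```

>>> jog_arm([
  [[0, 0, 0.0004, 0, 0.005, 0, 1], [0, 0, 0.0004, 0, 0.005, 0, 1], [0, 0, 0.0004, 0, 0.005, 0, 1]],
])

```text
clock: 14.77
position: [0.5523, -0.007, 0.0388]
ee_rot: [-2.279, -1.974, -0.217]
force: [-2.4, -1.5, 17.7]
width: 0.213
gripper_force: 60.0
```

```bash
python3 f.py|tail -4
```

```text
{'clock': np.float64(14.767), 'position': array([ 0.552, -0.007,  0.039]), 'force': array([-2.365, -1.483, 17.681]), 'ft_torque': array([-0.153,  0.685,  0.367]), 'width': np.float64(0.213)} M about ridge -1.758 [-2.12 -1.81 17.68]
pitch down -0.1867
tip in bed [-0.0009 -0.084   0.0758]
Fb 25.78 top 0.0856 th 0.1867
```

The force stepped down from 21 to about 17 N and holds, which fits the catch snapping in. To test it, I'll lower slightly and see whether the load leaves the bar.

>>> jog_arm([
  [[0, 0, -0.0004, 0, -0.005, 0, 1], [0, 0, -0.0008, 0, -0.01, 0, 1], [0, 0, -0.0013, 0, -0.015, 0, 1], [0, 0, -0.0017, 0, -0.02, 0, 1], [0, 0, -0.0017, 0, -0.02, 0, 1], [0, 0, -0.0017, 0, -0.02, 0, 1]],
])

```text
clock: 15.27
position: [0.552, -0.0072, 0.0397]
ee_rot: [-2.29, -1.983, -0.194]
force: [-0.4, -2.6, 7.7]
width: 0.213
gripper_force: 60.0
```

```bash
python3 f.py|tail -4
```

```text
{'clock': np.float64(15.267), 'position': array([ 0.552, -0.007,  0.04 ]), 'force': array([-0.435, -2.614,  7.693]), 'ft_torque': array([-0.22 ,  0.086,  0.151]), 'width': np.float64(0.213)} M about ridge -0.911 [-0.05 -2.65  7.69]
pitch down -0.1659
tip in bed [-0.0012 -0.0836  0.0734]
Fb 14.33 top 0.0833 th 0.1659
```

>>> jog_arm([
  [[0, 0, -0.0004, 0, -0.005, 0, 1], [0, 0, -0.0008, 0, -0.01, 0, 1], [0, 0, -0.0013, 0, -0.015, 0, 1], [0, 0, -0.0017, 0, -0.02, 0, 1], [0, 0, -0.0017, 0, -0.02, 0, 1], [0, 0, -0.0017, 0, -0.02, 0, 1]],
])

```text
clock: 15.77
position: [0.5514, -0.0074, 0.0409]
ee_rot: [-2.301, -1.991, -0.17]
force: [1.6, -0.9, 3.3]
width: 0.211
gripper_force: 59.9
```

```bash
python3 f.py|tail -4
```

```text
{'clock': np.float64(15.767), 'position': array([ 0.551, -0.007,  0.041]), 'force': array([ 1.592, -0.869,  3.299]), 'ft_torque': array([-0.069, -0.172, -0.136]), 'width': np.float64(0.211)} M about ridge -0.329 [ 1.7  -0.63  3.3 ]
pitch down -0.1459
tip in bed [-0.0016 -0.0832  0.0715]
Fb 6.47 top 0.0814 th 0.1459
```

The load has left the bar (21 N here on the way up, 3 N now), so the base rests on the catch. I'll bring the tip gently back to light contact, open, and retreat.

>>> jog_arm([
  [[0, 0, 0.0004, 0, 0.005, 0, 1], [0, 0, 0.0008, 0, 0.012, 0, 1], [0, 0, 0.0008, 0, 0.012, 0, 1], [0, 0, 0.0008, 0, 0.012, 0, 0.3], [0, 0, 0.0008, 0, 0.012, 0, 0.1], [0, 0, 0.0008, 0, 0.012, 0, -0.1], [0, 0, 0.0008, 0, 0.012, 0, -0.1], [0, 0, 0.0008, 0, 0.012, 0, -0.1], [0, 0, 0.0008, 0, 0.012, 0, -0.1]],
])

```text
clock: 16.52
position: [0.551, -0.0072, 0.0399]
ee_rot: [-2.294, -1.986, -0.183]
force: [-0.1, -0.3, 0.3]
width: 0.545
gripper_force: 0.0
```

```bash
python3 f.py|tail -4
```

```text
{'clock': np.float64(16.517), 'position': array([ 0.551, -0.007,  0.04 ]), 'force': array([-0.092, -0.254,  0.288]), 'ft_torque': array([-0.252,  0.091,  0.007]), 'width': np.float64(0.545)} M about ridge -0.29 [-0.05 -0.26  0.29]
pitch down -0.1579
tip in bed [-0.0021 -0.0835  0.0724]
Fb 5.94 top 0.0823 th 0.1579
```

Free of the bar. Retreating along the tool axis.

>>> jog_arm([
  [[0, 0, -0.008, 0, 0, 0, -0.1], [0, 0, -0.02, 0, 0, 0, -0.1], [0, 0, -0.04, 0, 0, 0, -0.1], [0, 0, -0.07, 0, 0, 0, -0.1], [0, 0, -0.1, 0, 0, 0, -0.1], [0, 0, -0.14, 0, 0, 0, -0.1], [0, 0, -0.18, 0, 0, 0, -0.1], [0, 0, -0.18, 0, 0, 0, -0.1]],
])

```text
clock: 17.18
position: [0.5502, -0.0384, 0.2265]
ee_rot: [-2.302, -1.988, -0.196]
force: [1.8, -0.2, 0.2]
width: 0.547
gripper_force: 0.0
```

>>> jog_arm([
  [[-0.04, 0, 0, 0, 0, 0, -0.1], [-0.08, 0, 0, 0, 0, 0, -0.1], [-0.12, 0, 0, 0, 0, 0, -0.1], [-0.16, 0, 0, 0, 0, 0, -0.1], [-0.2, 0, 0, 0, 0, 0, -0.1], [-0.24, 0, 0, 0, 0, 0, -0.1], [-0.28, 0, 0, 0, 0, 0, -0.1], [-0.28, 0, 0, 0, 0, 0, -0.1], [-0.28, 0, 0, 0, 0, 0, -0.1]],
])

```text
clock: 17.93
position: [0.5056, -0.3123, 0.1744]
ee_rot: [-2.301, -1.98, -0.181]
force: [1.2, 1.0, -0.7]
width: 0.551
gripper_force: 0.0
```

```bash
python3 - <<'E'
from h import *
s=observe(); print({k:np.round(s[k],3) for k in('clock','position','force')})
Rb=R.from_euler('z',BED[2]); b=lambda L:Rb.apply(np.atleast_2d(L))+[BED[0],BED[1],0]
# knob/pin shift and deck edge shift: compare with start pictures
for c,f in (('side','pics/side0.png'),('scene','pics/scene0.png')):
    a=cv2.imread(f); g=get_image(c)[:,:,::-1].copy(); cv2.imwrite(f'pics/end_{c}.png',g)
    for nm,L in(('knob',[.068,-.155,.09]),('pump',[0,0,.15]),('posttop',[.068,-.11,.118])):
        x,y=proj(c,b(L))[0].astype(int); t=a[y-9:y+10,x-9:x+10]; w=g[y-16:y+17,x-16:x+17]
        k=8; T=cv2.resize(t,None,fx=k,fy=k,interpolation=2); Wd=cv2.resize(w,None,fx=k,fy=k,interpolation=2)
        r=cv2.matchTemplate(Wd,T,cv2.TM_CCOEFF_NORMED); _,mx,_,l=cv2.minMaxLoc(r); print(c,nm,'moved px',np.array(l)/k-7,'score',round(mx,3))
    for r in silhouettes('bar',c)[:2]: print(c,'bar',round(r['p'],2),r['pixel'],r['mask'].sum())
    for q,p in(('bearing_cone',(.795,.019)),('oil_seal',(.77,-.18)),('loose_gear',(.394,.084))):
        for r in silhouettes(q,c)[:1]: print(c,q,onz(c,r['pixel'],0).round(3),p)
E
```

```text
{'clock': np.float64(17.933), 'position': array([ 0.506, -0.312,  0.174]), 'force': array([ 1.233,  0.957, -0.675])}
side knob moved px [0.25  0.375] score 0.647
side pump moved px [-7.  0.] score 0.206
side posttop moved px [ 1.75 -6.5 ] score 0.404
side bar 0.49 [285.4, 148.2] 673
side bearing_cone [0.8  0.02 0.  ] (0.795, 0.019)
side oil_seal [ 0.774 -0.201  0.   ] (0.77, -0.18)
side loose_gear [0.389 0.089 0.   ] (0.394, 0.084)
scene knob moved px [ 7.    -4.625] score 0.388
scene pump moved px [-7.     3.375] score 0.039
scene posttop moved px [7.    1.875] score 0.679
scene bar 0.72 [290.0, 188.4] 356
scene bearing_cone [0.803 0.009 0.   ] (0.795, 0.019)
scene oil_seal [ 0.79  -0.172  0.   ] (0.77, -0.18)
scene loose_gear [0.399 0.085 0.   ] (0.394, 0.084)
```

The arm blocks the fixed cameras. I'll return to the first wrist view pose and compare numerically with w1.

```bash
python3 - <<'E'
from h import *
print(rel([0.5595,0.0843,0.3086],R.from_rotvec([-2.415,-2.009,0.0])))
E
```

```text
(array([ 0.4123, -0.0043, -0.0706]), array([-0.0013, -0.158 ,  0.0402]))
```

>>> jog_arm([
  [[0, 0, -0.04, 0, -0.05, 0.01, -0.1], [0.04, 0, -0.08, 0, -0.1, 0.02, -0.1], [0.08, 0, -0.12, 0, -0.158, 0.04, -0.1], [0.12, 0, -0.12, 0, -0.158, 0.04, -0.1], [0.16, 0, -0.12, 0, -0.158, 0.04, -0.1], [0.2, 0, -0.11, 0, -0.158, 0.04, -0.1], [0.24, -0.002, -0.1, 0, -0.158, 0.04, -0.1], [0.28, -0.003, -0.09, 0, -0.158, 0.04, -0.1], [0.32, -0.004, -0.085, 0, -0.158, 0.04, -0.1], [0.36, -0.004, -0.08, 0, -0.158, 0.04, -0.1]],
])

```text
clock: 19.27
position: [0.5496, 0.018, 0.3091]
ee_rot: [-2.414, -2.007, 0.002]
force: [0.9, -0.8, 0.3]
width: 0.548
gripper_force: 0.0
```

```bash
python3 - <<'E'
from h import *
print(observe()['position'],rel([0.5595,0.0843,0.3086],R.from_rotvec([-2.415,-2.009,0.0])))
E
```

```text
[0.5496352  0.01801954 0.30909161] (array([ 0.067 , -0.0024,  0.0005]), array([-0.0017, -0.0002, -0.0005]))
```

>>> jog_arm([
  [[0.035, -0.002, 0, 0, 0, 0, -0.1], [0.053, -0.002, 0, 0, 0, 0, -0.1], [0.053, -0.002, 0, 0, 0, 0, -0.1], [0.053, -0.002, 0, 0, 0, 0, -0.1], [0.053, -0.002, 0, 0, 0, 0, -0.1], [0.053, -0.002, 0, 0, 0, 0, -0.1]],
])

```text
clock: 19.77
position: [0.5578, 0.0665, 0.3092]
ee_rot: [-2.418, -2.005, 0.002]
force: [-0.2, -0.4, -0.1]
width: 0.545
gripper_force: 0.0
```

```bash
python3 - <<'E'
from h import *
s=observe(); g=get_image('wrist')[:,:,::-1].copy(); cv2.imwrite('pics/w9.png',g); a=cv2.imread('pics/w1.png'); print(s['position'],s['ee_rot'],s['dq'].round(3))
k=6
for nm,(x0,y0,x1,y1) in dict(post=(368,98,412,140),knobpin=(374,149,396,172),cone=(470,145,528,198),pump=(300,0,400,75),deckcorner=(228,100,262,134),yellow=(365,185,430,235),gear=(183,148,230,195),fulc=(296,150,347,172)).items():
    m=14; T=cv2.resize(a[y0:y1,x0:x1],None,fx=k,fy=k,interpolation=2); yy=max(0,y0-m)
    W=cv2.resize(g[yy:y1+m,x0-m:x1+m],None,fx=k,fy=k,interpolation=2)
    _,mx,_,l=cv2.minMaxLoc(cv2.matchTemplate(W,T,cv2.TM_CCOEFF_NORMED)); print(nm,(np.array(l)/k-[m,y0-yy]).round(2),round(mx,3))
print('now col384',[int(v) for v in g[140:180,384].mean(1)]); print('was      ',[int(v) for v in a[140:180,384].mean(1)])
for r in silhouettes('bar','wrist')[:2]:
    v,u=np.nonzero(r['mask']); print('bar',round(r['p'],2),r['pixel'],u.min(),u.max(),v.min(),v.max())
E
```

```text
[0.55783228 0.0665424  0.30921979] [-2.41763332e+00 -2.00483795e+00  1.96802177e-03] [ 0.005 -0.002 -0.004 -0.001 -0.003 -0.003 -0.003]
post [  0.67 -14.  ] 0.86
knobpin [  0.17 -14.  ] 0.885
cone [  1.67 -12.5 ] 0.976
pump [-5.5  0. ] 0.015
deckcorner [ -2.83 -14.  ] 0.73
yellow [  0.5 -11.5] 0.99
gear [ -1.33 -11.17] 0.972
fulc [  0.67 -11.67] 0.332
now col384 [243, 243, 241, 231, 200, 168, 159, 159, 159, 159, 159, 158, 159, 159, 159, 159, 159, 159, 159, 159, 159, 160, 158, 160, 160, 160, 158, 158, 159, 159, 160, 159, 158, 157, 155, 153, 155, 157, 160, 161]
was       [117, 116, 116, 116, 116, 115, 113, 117, 154, 203, 228, 234, 233, 233, 232, 232, 230, 221, 196, 154, 120, 108, 106, 106, 105, 105, 105, 107, 111, 121, 135, 142, 144, 144, 145, 144, 144, 145, 144, 144]
bar 0.68 [323.4, 169.1] 314 333 107 255
```

The dark pin that stuck out of the knob (rows 160–169 before) has drawn in, so the tongue is out under the overhang. The bar lies on the ridge from row 107 to 255, and the bystanders have only the shift expected from the camera's small offset. Handing in.

```bash
python3 -c "
from cell import *
print(sign_off())"
```

```text
the job is handed in; nothing more can be done
None
```

The base was levered up until the catch snapped in; it now appears to rest on the catch, with the bar let go on the fulcrum and the hand clear. The job is handed in, but no verdict came back.

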